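# Uncover the tilted stage and hold the specimen slide flush on it

### The arm

A 7-joint arm with a two-finger parallel gripper is mounted at the origin on a cart in front of the work surface, level with it; the furniture and walls round the work are solid. World frame = base frame: x ahead of the robot, y to its left, z up, the work surface at z = 0. Lengths are in m, angles in rad, forces in N, time in s.
With the tool pointing down it reaches from about 0.4 to 0.85 m from the base axis. Payload 10.4 kg.
Tool frame: the origin (TCP) lies midway between the tips of the shut fingers; the grasp point (between the pads) lies 19 mm behind it; z points along the fingers, y is the line along which they close (so a half turn about z gives the same grasp; the last joint's range is limited). The gripper opens to 87 mm and grips with 3 to 60 N. Pads are 19 mm wide; open, the fingers measure 117 mm over their backs; the gripper's body (75 mm by 190 mm) begins 51 mm behind the grasp point.
Start: joints at [1.101, 0.332, -0.065, 1.46, 0.022, 1.35, -0.088], TCP at [0.27, -0.564, 0.223] pointing down, gripper open.
Joint ranges: [-2.6, 2.6], [-0.5, 2.12], [-1.47, 1.34], [0.16, 2.42], [-1.27, 4.41], [0.06, 2.06], [-2.6, 2.6]. Speed limits (rad/s): [2.22, 2.22, 2.79, 2.79, 3.14, 3.14, 3.14].

### API

Orientations are given as a unit quaternion [x, y, z, w].
In Python, from bench import r gives the robot as it stands.
- The arm moves only by the tool move_arm, never from a script. Its argument "targets" is a list of rows, each a list of 3 entries, a list of its own where there are three numbers: the shift along the tool's x, y, z in cm, then the turn, a rotation vector about the tool's x, y, z in rad, then the opening in per cent of the stroke, from 0 (shut) to 100 (fully open). In form: [[[x, y, z], [wx, wy, wz], gripper], ...]. A call has 1 to 20 rows; each row shifts and turns the commanded pose from where the row before left it, along the tool's axes as they then stand; what a row does not reach is not made up. A row lasts 1/8 s, in which the tool goes at most 62.5 mm and 10.7 degrees, less where a joint would pass 70% of its speed; a pose out of reach is approached as far as the arm can. A call with a gripper value outside its range is refused whole. The fingers move at their own pace and stop on an object; "grip_force" is the grip in N (left out, the last holds). Time passes only in rows, so rows that do not move let the fingers close. It gives the time, the measured TCP pose, the force, the opening and the grip force at its end, in the units of the state.
- r.read_state(): the state, without advancing time (a new reading comes with each control period).
- r.camera(name): name is "side" or "top"; returns a dict with "image" (400x640x3 uint8, blue, green, red), "vertical_fov" (degrees; the focal length in pixels is half the picture's height over the tangent of half this angle, whatever the lens; pixels are square), "cx", "cy" (the principal point, pixels), "cam_to_world" (4x4, takes a point from camera to world coordinates). Camera axes: x right, y down, z forward; pixel columns grow to the right and rows downward; lengths in m; the calibration is good to about 2 mm. A picture is of the moment at which its call begins. There is no depth.
- r.close_job(): hands the job in; it is judged then, once.
The state is a dict: "time": time; "joint_positions": joint angles; "joint_vel": joint speeds; "joint_torque": joint torques, N m; "ee_pos": TCP position; "eef_rot": TCP orientation; "ft_force": force on the tool from outside, world axes, zero at the start; "torque": the same for the moment, N m; "width": finger opening in m; "grip_force": force on a finger pad.
Only numpy, scipy, OpenCV 4.12 (cv2) and the standard library are available. Lean on these libraries where they do the work, as an engineer would, in place of code of your own. Each camera call takes 0.05 s, during which the arm holds its last target. There are 200 camera calls.

### The job

Lift the dust hood off the tilted specimen stage and hang it by its loop handle on the hook of the stand. Then pick up the specimen slide by its rib, tilt it to match the stage's sloping face, and press it gently flat against the face, centred, its long side running up the slope. Finish while still gripping it and holding it pressed flush there; leave the stage's tilt setting and the other things on the bench as they are.

Things in the scene. Friction and masses are not known exactly. Their poses are not given: they have to be found in the camera images.
- hood_tab (a point): centre of the black finger tab on the middle of the hood's loop bar: 10 mm thick (hood x), 22 mm wide (hood y), 28 mm high (z); 17 mm above the bar's centre line, 145 mm above the hood's lower rim. Grip it across its 10 mm thickness, finger ends above the bar, which lies 13 mm below this point
- hood_loop (a point): the point under the middle of the hood's top bar, on its underside, 21 mm below the tab's centre and 46 mm above the box top; this point rests on the hook when the hood hangs
- hook_seat (a point): where the bar rests: top of the hook's level 20 mm trough, 229 mm above the bench. The hook is an 8 mm round rod along the stand's x; its free end on the -x side (toward the robot) turns up, 16 mm above the seat and at most 24 mm out from it; on the +x side it rises 12 mm. Post 115 mm away in +x, its head 21 mm above the seat. x from hook end to post, z up
- stage_face (a point): centre of the flat sloping upper face of the stage, a steel plate 64 mm (x, up the slope) by 60 mm (y), 6 mm thick, hinged at its lower edge on a grey base. Axes: x straight up the slope, y level along the hinge, z the outward normal of the face, leaning to the robot's left (+y). At the start it is under the hood
- stage_tilt (a joint): slope of the stage face in rad, 0 level, larger is steeper; clamped by a stiff friction hinge (slips at about 4 N m), between 0.22 and 0.45
- slide_grip (a point): centre of the slide's upright black grip rib, 24.5 mm above the slide's underside. The rib stands on the middle of the plate, 26 mm long (slide x), 14 mm thick (slide y), 34 mm high; grip it across its 14 mm thickness
- slide_under (a point): centre of the slide plate's flat underside, the side that goes against the stage face; x along the 56 mm side, z toward the rib
- petri_dish_mid (a point): centre of a glass dish, 67 mm wide and 19 mm high, bystander, leave alone
- battery_9v_mid (a point): centre of a block battery lying down, 26 x 50 x 17 mm, bystander, leave alone
- weighing_bottle_mid (a point): centre of a stoppered glass weighing bottle, 34 mm wide and 60 mm high, bystander, leave alone
- hood: loose dust hood, 0.16 kg: white box open below, 90 x 90 x 78 mm high, standing on the bench over the stage, 2 mm or more clear of it. On its top a steel loop handle: legs at hood y = +-32 mm, straight 8 mm round bar along hood y, its centre line 50 mm above the box top; black finger tab on the bar. The loop goes onto the hook along hood x, either way round. Origin: centre of the lower rim, z up
- slide: loose specimen slide, 0.11 kg: aluminium plate 56 mm (x) by 46 mm (y), 5 mm thick, lying flat on the bench, with a black grip rib on top; origin at the centre of its underside
- stage: the fixed specimen stage: grey base 72 x 66 x 18 mm with its tilted steel plate; origin on the bench under its centre; the slope rises along its own +x, which points roughly to the robot's right (world -y)
- hook_stand: the fixed hook stand, foot 120 x 100 mm, post 12 mm thick; its origin lies on the bench, 75 mm on the +x side of the hook seat
Not all that is in view belongs to the job. Leave any blue, orange or purple look-alike of the slide alone.

How it is judged:
On the way, in this order (a step that is already met when the one before it is completed fails the run):
1. the hood hangs by its loop in the hook, let go (contact force between hood and hook_stand above 0.5 N and distance between hood_loop and hook_seat below 0.02 m and contact force between hood and the fingers below 0.1 N and height (world z) of hood above 0.07 m), for 0.3 s.
2. the slide is gripped and lifted off the bench (contact force between slide and the fingers above 2 N and height (world z) of slide_under above 0.015 m and contact force between slide and stage below 0.1 N), for 0.1 s.
At the end, for the whole second after the job is handed in: Hood hangs, swinging under 0.15 m/s, on the hook by its loop (bar within 20 mm of seat), untouched. Slide still gripped, at rest, flat on the stage face: within 0.05 rad of its slope and 2 mm of contact, centred within 10 mm, long side within 0.14 rad of up the slope, pressed with 1.8 to 30 N (all of step 1 and contact force between hood and the arm below 0.1 N and linear speed of hood below 0.15 m/s and angle between the z axis of slide_under and the z axis of stage_face, either way round below 0.05 rad and angle between the x axis of slide_under and the x axis of stage_face, either way round below 0.14 rad and z of slide_under in the frame of stage_face between -0.003 and 0.002 m and x of slide_under in the frame of stage_face between -0.01 and 0.01 m and y of slide_under in the frame of stage_face between -0.01 and 0.01 m and angle between slide_under's own z axis and vertical below 0.7 rad and contact force between slide and stage between 1.8 and 30 N and contact force between slide and the fingers above 3 N and linear speed of slide below 0.01 m/s); the arm keeps its last pose, push and grip.
It fails at once if the slide is slammed on the stage (over 45 N) (contact force between slide and stage above 45 N).
It fails at once if the stage's tilt setting is shifted (its face moved over 4 mm) (distance of stage_face from where it was at the start of the episode above 0.004 m).
It fails at once if the dish, battery or weighing bottle is moved over 20 mm (distance of any of petri_dish_mid, battery_9v_mid, weighing_bottle_mid from where it was at the start of the episode above 0.02 m).
It also fails if it takes over 50 s, if anything falls off the work surface, if the arm or the gripper's body presses on something with over 40 N, if the wrist force passes 120 N, or if a joint passes its speed limit or range.

## Working session

There is one attempt and no reset: what is moved stays moved. The work goes in short steps, Python scripts to look and compute and a tool call to move; the robot and the scene stay as the last step left them, time stands still between calls to the robot, and variables do not carry over. Pictures are saved under pics/ and viewed, at most 10 in all, crops included, and the job is handed in when it is done.

Besides the shell and the picture viewer there is one more tool, called after ">>>" as a command line: name --argument value ..., lists and objects as JSON in quotes. move_arm: Moves the arm, as the interface text tells. Its arguments: {"type":"object","properties":{"targets":{"type":"array"},"grip_force":{"type":"number"}},"required":["targets"]}

```bash
mkdir -p pics; ls
python3 - <<'E'
from bench import r
import cv2,numpy as np
s=r.read_state(); print({k:np.round(v,3) for k,v in s.items()})
for n in("side","top"):
    c=r.camera(n); cv2.imwrite(f"pics/{n}0.png",c["image"]); print(n,c["vertical_fov"],c["cx"],c["cy"],np.round(c["cam_to_world"],4).tolist(), [k for k in c])
E
```

```text
pics
{'time': np.float64(0.0), 'joint_positions': array([ 1.101,  0.333, -0.065,  1.461,  0.022,  1.35 , -0.088]), 'joint_vel': array([-0.001, -0.001,  0.   ,  0.002, -0.   ,  0.   ,  0.   ]), 'joint_torque': array([-1.0000e-03, -6.2327e+01,  2.4000e-02, -3.8990e+01, -6.1000e-02,
        4.0000e-02,  0.0000e+00]), 'ee_pos': array([ 0.27 , -0.563,  0.222]), 'eef_rot': array([ 0.975,  0.222, -0.   , -0.001]), 'ft_force': array([-0.029, -0.452,  0.155]), 'torque': array([ 0.043, -0.095, -0.016]), 'grip_force': np.float64(0.0), 'width': np.float64(0.087)}
side 49.12612063782693 322.3525075968514 203.81628823101028 [[0.999, -0.0377, 0.0234, 0.5188], [-0.0439, -0.7696, 0.637, -0.8466], [-0.006, -0.6374, -0.7705, 0.935], [0.0, 0.0, 0.0, 1.0]] ['image', 'vertical_fov', 'cx', 'cy', 'cam_to_world']
top 57.201648801722314 316.05863626850305 201.52635623643212 [[0.0064, -0.9926, 0.1215, 0.4095], [-1.0, -0.0064, 0.0006, -0.2249], [0.0002, -0.1215, -0.9926, 1.0124], [0.0, 0.0, 0.0, 1.0]] ['image', 'vertical_fov', 'cx', 'cy', 'cam_to_world']
```

View pics/side0.png

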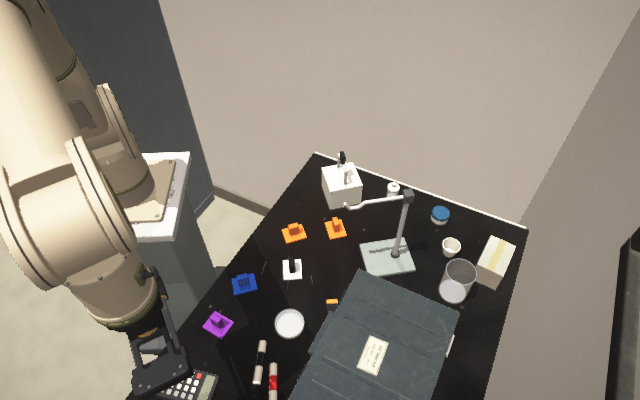

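View pics/top0.png

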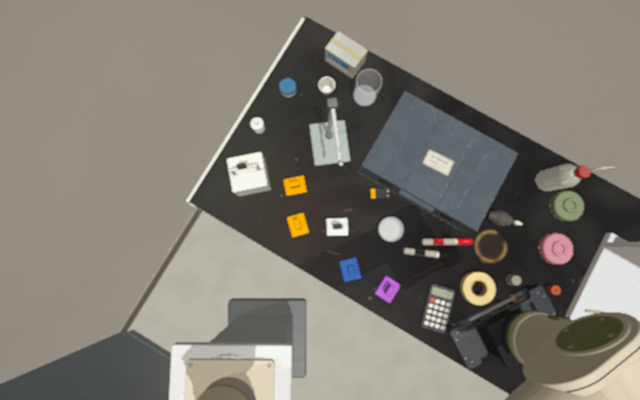

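The side view shows the hood at about (342,185), the stand's hook end at (347,206) and the slide at (292,268). In the top view the hood is at (248,173), the stand at (330,143) and the slide at (337,227). Next I'll zoom in.

```bash
cat > h.py <<'E'
import numpy as np,cv2
from bench import r
def ray(c,u,v):
    f=200/np.tan(np.radians(c["vertical_fov"]/2)); M=np.array(c["cam_to_world"])
    d=M[:3,:3]@np.array([(u-c["cx"])/f,(v-c["cy"])/f,1]); return M[:3,3],d/np.linalg.norm(d)
def onz(c,u,v,z):
    o,d=ray(c,u,v); return o+d*(z-o[2])/d[2]
def tri(a,pa,b,pb):
    o1,d1=ray(a,*pa);o2,d2=ray(b,*pb)
    t=np.linalg.lstsq(np.c_[d1,-d2],o2-o1,rcond=None)[0]
    p,q=o1+d1*t[0],o2+d2*t[1]; return (p+q)/2,np.linalg.norm(p-q)
def proj(c,p):
    f=200/np.tan(np.radians(c["vertical_fov"]/2)); M=np.linalg.inv(c["cam_to_world"])
    q=M@np.r_[p,1]; return f*q[0]/q[2]+c["cx"],f*q[1]/q[2]+c["cy"]
def crop(im,x,y,w,h,k): return cv2.resize(im[y:y+h,x:x+w],None,fx=k,fy=k,interpolation=cv2.INTER_CUBIC)
E
python3 - <<'E'
import cv2,numpy as np
from h import *
s=cv2.imread('pics/side0.png');t=cv2.imread('pics/top0.png')
a=crop(s,270,145,150,150,4)[:, :400*1+0] if 0 else crop(s,270,145,133,140,3)
cv2.imwrite('pics/c1.png',np.hstack([crop(s,275,145,100,150,4),crop(t,220,92,100,150,4)]))
cv2.imwrite('pics/c2.png',np.hstack([crop(s,340,180,80,120,5),crop(t,290,92,80,120,5)]))
E
```

```text
(no output)
```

View pics/c1.png

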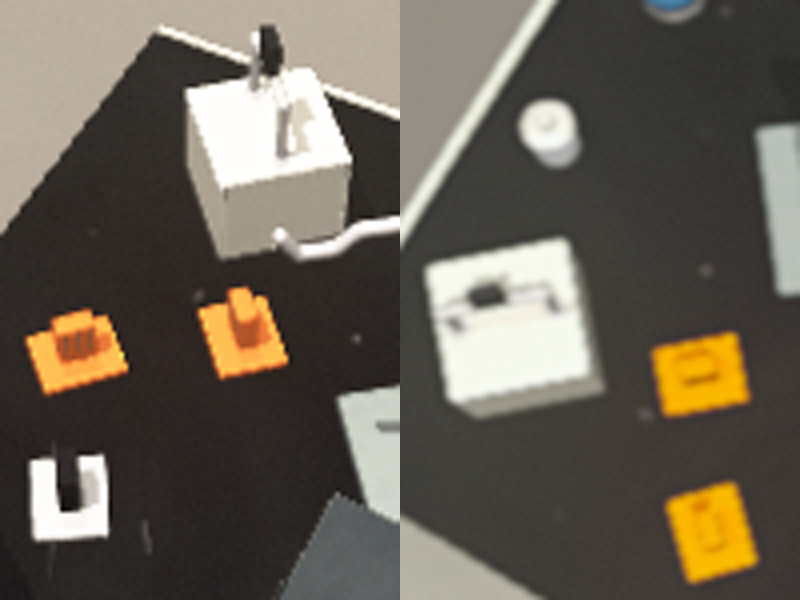

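View pics/c2.png

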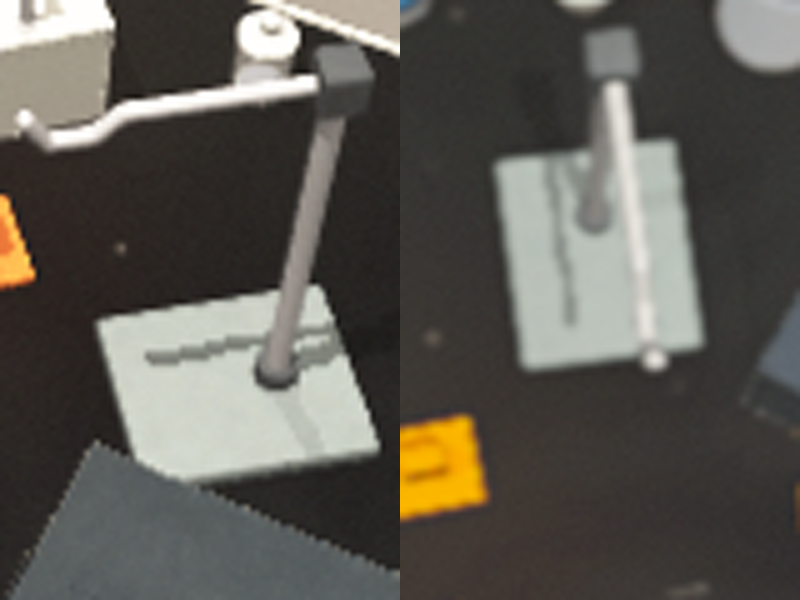

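```bash
cat > m.py <<'E'
from h import *
s=r.camera("side");t=r.camera("top")
S=lambda x,y,ox=275,oy=145,k=4:(ox+(x+.5)/k-.5,oy+(y+.5)/k-.5)
T=lambda x,y:S(x-400,y,220,92,4)
S5=lambda x,y:S(x,y,340,180,5); T5=lambda x,y:S(x-400,y,290,92,5)
R=lambda v:np.round(v,4)
print("tab",[R(v) for v in tri(s,S(268,45),t,T(488,292))])
print("hood top side",*[R(onz(s,*S(*p),.078)[:2]) for p in((187,92),(318,70),(350,160),(225,188))])
print("hood top top",*[R(onz(t,*T(*p),.078)[:2]) for p in((425,265),(568,238),(592,380),(448,400))])
print("bar ends top z.128", R(onz(t,*T(433,312),.128)),R(onz(t,*T(552,288),.128)))
print("tip",[R(v) for v in tri(s,S5(25,118),t,T5(653,358))])
print("head",[R(v) for v in tri(s,S5(343,62),t,T5(612,48))])
print("rod top z.24",R(onz(t,*T5(650,340),.229)),R(onz(t,*T5(620,100),.24)))
print("trough side",R(onz(s,*S5(50,140),.225)),R(onz(s,*S5(98,136),.225)))
print("foot side",*[R(onz(s,*S5(*p),.01)[:2]) for p in((97,320),(320,287),(380,448))])
print("foot top",*[R(onz(t,*T5(*p),.01)[:2]) for p in((497,160),(673,140),(704,347),(525,370))])
for c,(x,y) in((s,(291,268)),(t,(337,227))):
    im=c["image"];hsv=cv2.cvtColor(im,cv2.COLOR_BGR2HSV)
    m=((hsv[...,2]>120)&(hsv[...,1]<60)).astype(np.uint8); 
    k=np.zeros_like(m);k[y-18:y+18,x-18:x+18]=1;m*=k
    p=np.argwhere(m)[:,::-1].astype(float)
    w=np.array([onz(c,u,v,.005)[:2] for u,v in p]).astype(np.float32)*1000
    print("slide",len(p),cv2.minAreaRect(w),(w.min(0)+w.max(0))/2)
    box=cv2.boxPoints(cv2.minAreaRect(w));print(R(box/1000).tolist())
a=crop(s["image"],270,245,44,44,9);b=crop(t["image"],315,205,44,44,9);cv2.imwrite('pics/c3.png',np.hstack([a,b]))
E
python3 m.py
```

```text
tab [array([ 0.5999, -0.047 ,  0.1565]), np.float64(0.0035)]
hood top side [ 0.5477 -0.01  ] [0.6388 0.0066] [ 0.6524 -0.0777] [ 0.5687 -0.0981]
hood top top [0.6369 0.0113] [ 0.6555 -0.0814] [ 0.5618 -0.0991] [ 0.5482 -0.0067]
bar ends top z.128 [ 0.5953 -0.0073  0.128 ] [ 0.6108 -0.08    0.128 ]
tip [array([ 0.586 , -0.2756,  0.2437]), np.float64(0.0011)]
head [array([ 0.72  , -0.2576,  0.2512]), np.float64(0.0029)]
rod top z.24 [ 0.5979 -0.2752  0.229 ] [ 0.7025 -0.2615  0.24  ]
trough side [ 0.5967 -0.2727  0.225 ] [ 0.617  -0.2715  0.225 ]
foot side [ 0.6344 -0.218 ] [ 0.7512 -0.2031] [ 0.7648 -0.2997]
foot top [ 0.754  -0.2029] [ 0.7664 -0.3024] [ 0.6468 -0.3194] [ 0.6331 -0.2195]
slide 309 ((461.8432922363281, -281.229248046875), (57.61830520629883, 47.31254196166992), 89.26435089111328) [ 462.13287 -281.2309 ]
[[0.43779999017715454, -0.30970001220703125], [0.48510000109672546, -0.31029999256134033], [0.48590001463890076, -0.25270000100135803], [0.43860000371932983, -0.25209999084472656]]
slide 383 ((465.630615234375, -282.1906433105469), (49.366512298583984, 60.59624099731445), 0.36599302291870117) [ 465.62207 -282.14932]
[[0.4408000111579895, -0.25209999084472656], [0.44110000133514404, -0.3125999867916107], [0.49050000309944153, -0.3122999966144562], [0.4900999963283539, -0.2517000138759613]]
```

View pics/c3.png

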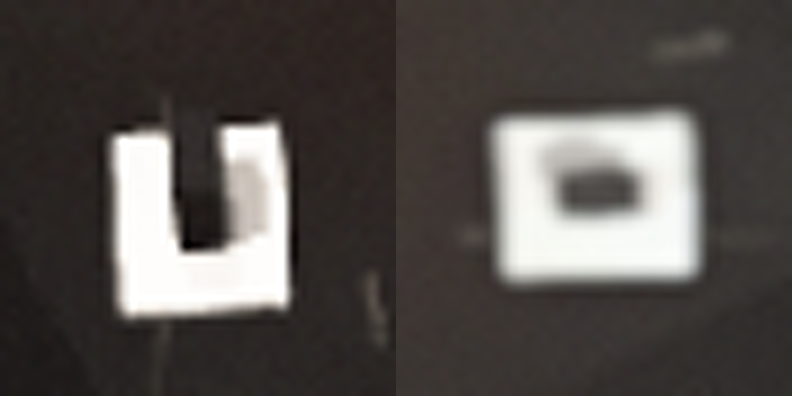

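The crop shows the slide plate with its long side along world y and the rib near (602,190) in the right half of the crop. All three measurements fit the sizes I was given:

- **Hood:** about (.601, -.0445), yaw .205.
- **Hook seat:** about (.607, -.273, .229), stand yaw .137.
- **Slide:** about (.4635, -.2815), yaw ±90°.

I'll turn the tool and move above the hood.

>>> move_arm --targets '[[[0,0,-4],[0,0,-0.166],100],[[0,0,-4],[0,0,-0.166],100],[[0,0,0],[0,0,-0.166],100],[[0,0,0],[0,0,-0.166],100],[[0,0,0],[0,0,-0.166],100],[[0,0,0],[0,0,-0.166],100],[[0,0,0],[0,0,-0.166],100],[[0,0,0],[0,0,-0.166],100],[[3.68,3.58,0],[0,0,0],100],[[3.68,3.58,0],[0,0,0],100],[[3.68,3.58,0],[0,0,0],100],[[3.68,3.58,0],[0,0,0],100],[[3.68,3.58,0],[0,0,0],100],[[3.68,3.58,0],[0,0,0],100],[[3.68,3.58,0],[0,0,0],100],[[3.68,3.58,0],[0,0,0],100],[[3.68,3.58,0],[0,0,0],100],[[3.68,3.58,0],[0,0,0],100],[[3.68,3.58,0],[0,0,0],100],[[3.68,3.58,0],[0,0,0],100]]'

```text
time: 2.7
ee_pos: [0.602, -0.043, 0.3025]
eef_rot: [0.632, 0.775, -0.0, 0.0]
ft_force: [-0.2, -0.7, 0.1]
width: 0.0868
grip_force: 0.0
```

```bash
cat >> h.py <<'E'
from scipy.spatial.transform import Rotation as Ro
def delta(p,phi,tilt=0):
    """to target TCP p, tool down with yaw phi, then turned by tilt about tool y; in current tool axes (cm, rad)"""
    s=r.read_state();C=Ro.from_quat(s["eef_rot"])
    G=Ro.from_matrix(np.array([[np.cos(phi),np.sin(phi),0],[np.sin(phi),-np.cos(phi),0],[0,0,-1]]).T)*Ro.from_rotvec([0,tilt,0])
    print("t",s["time"],"pos",np.round(s["ee_pos"],4),"F",np.round(s["ft_force"],2),"w",round(float(s["width"]),4),"g",round(float(s["grip_force"]),1))
    print("shift cm",np.round(C.inv().apply(np.array(p)-s["ee_pos"])*100,2),"turn",np.round((C.inv()*G).as_rotvec(),3),"shift after turn",np.round(G.inv().apply(np.array(p)-s["ee_pos"])*100,2))
E
python3 -c "
from h import *
delta([.601,-.0445,.145-.003],1.776)"
```

```text
t 2.7 pos [ 0.602  -0.043   0.3025] F [-0.15 -0.7   0.14] w 0.0868 g 0.0
shift cm [-0.13 -0.13 16.05] turn [-0.     0.    -0.002] shift after turn [-0.13 -0.13 16.05]
```

>>> move_arm --targets '[[[-0.1,-0.1,4],[0,0,0],100],[[0,0,4],[0,0,0],100],[[0,0,4],[0,0,0],100],[[0,0,3],[0,0,0],70],[[0,0,1],[0,0,0],50],[[0,0,0],[0,0,0],0],[[0,0,0],[0,0,0],0],[[0,0,0],[0,0,0],0],[[0,0,0],[0,0,0],0],[[0,0,0],[0,0,0],0]]' --grip_force 30

```text
time: 3.95
ee_pos: [0.6006, -0.0454, 0.1428]
eef_rot: [0.631, 0.775, 0.0, 0.0]
ft_force: [-0.5, 1.1, -0.7]
width: 0.0246
grip_force: 0.0
```

>>> move_arm --targets '[[[0,0,0],[0,0,0],0],[[0,0,0],[0,0,0],0],[[0,0,0],[0,0,0],0],[[0,0,0],[0,0,0],0],[[0,0,0],[0,0,0],0]]'

```text
time: 4.58
ee_pos: [0.6004, -0.0454, 0.1424]
eef_rot: [0.631, 0.775, -0.0, -0.0]
ft_force: [0.9, 0.2, -2.2]
width: 0.0097
grip_force: 30.0
```

```bash
python3 -c "
from h import *
s=r.camera('side');t=r.camera('top')
cv2.imwrite('pics/c4.png',np.hstack([crop(s['image'],300,120,80,120,5),crop(t['image'],200,110,80,120,5)]))
delta([.601,-.0445,.142],1.776)"
```

```text
t 4.675 pos [ 0.6005 -0.0454  0.1425] F [-0.05 -0.76 -2.84] w 0.0094 g 30.0
shift cm [0.08 0.07 0.05] turn [-0.     0.    -0.001] shift after turn [0.08 0.07 0.05]
```

View pics/c4.png

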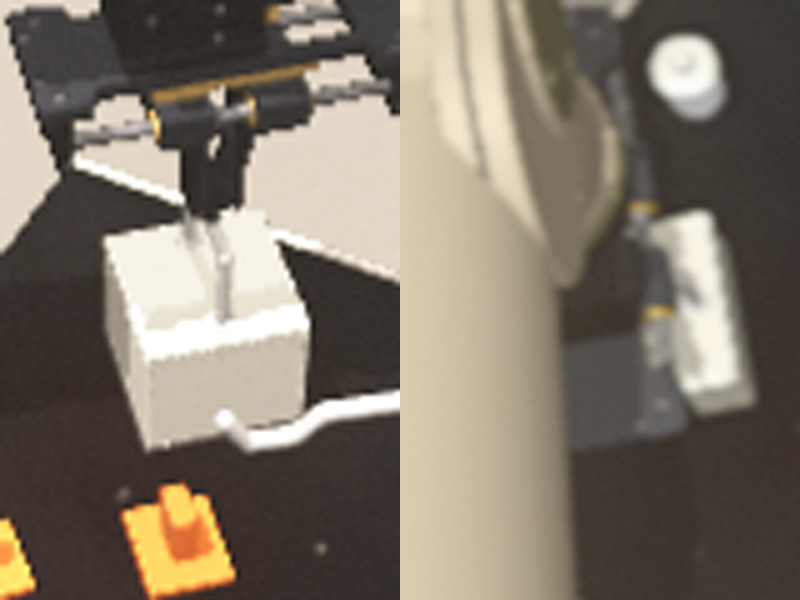

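The side view shows the tab held between the fingers at about (215,200) in the crop, hood still upright, width 9.4 mm. I'll lift straight up, turn to the stand's yaw and move to in front of the hook.

>>> move_arm --targets '[[[0,0,-1.2],[0,0,0],0],[[0,0,-2],[0,0,0],0],[[0,0,-2.5],[0,0,0],0],[[0,0,-2.5],[0,0,0],0],[[0,0,-2.5],[0,0,0],0],[[0,0,-2.5],[0,0,0.068],0],[[0,-2.25,0],[0,0,0],0],[[0,-2.25,0],[0,0,0],0],[[0,-2.25,0],[0,0,0],0],[[0,-2.2,0],[0,0,0],0],[[-2.5,0,0],[0,0,0],0],[[-2.5,0,0],[0,0,0],0],[[-2.5,0,0],[0,0,0],0],[[-2.5,0,0],[0,0,0],0],[[-2.5,0,0],[0,0,0],0],[[-2.5,0,0],[0,0,0],0],[[-2.5,0,0],[0,0,0],0],[[-2.5,0,0],[0,0,0],0],[[-2.6,0,0],[0,0,0],0],[[0,0,0],[0,0,0],0]]'

```text
time: 7.18
ee_pos: [0.542, -0.2845, 0.2739]
eef_rot: [0.659, 0.752, -0.0, -0.0]
ft_force: [0.1, -0.5, -2.7]
width: 0.0099
grip_force: 30.0
```

```bash
python3 -c "
from h import *
s=r.camera('side');t=r.camera('top')
cv2.imwrite('pics/c5.png',np.hstack([crop(s['image'],300,150,110,150,4)[:,:440],crop(t['image'],290,90,90,150,4)]))
cv2.imwrite('pics/top5.png',t['image']);cv2.imwrite('pics/side5.png',s['image'])
delta([.607,-.273,.2475],1.708)"
```

```text
t 7.275 pos [ 0.5426 -0.2815  0.2743] F [-0.35  0.55 -1.03] w 0.0098 g 30.0
shift cm [-0.03  6.49  2.68] turn [-0.    -0.001 -0.001] shift after turn [-0.04  6.49  2.68]
```

View pics/c5.png

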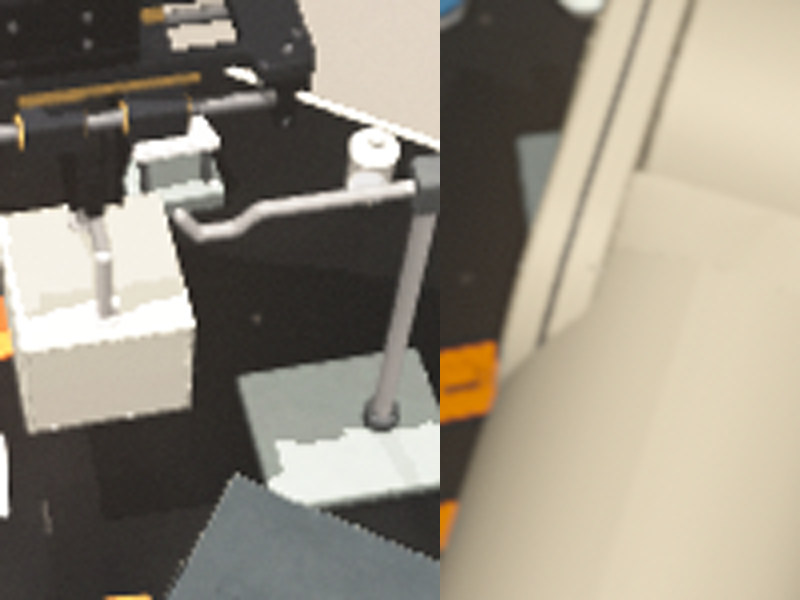

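The side view shows the hook tip at (180,213) in the crop, ahead of the loop and level with its opening. The stage is uncovered behind it. I'll move onto the hook and lower.

>>> move_arm --targets '[[[0,1,0],[0,0,0],0],[[0,1.2,0],[0,0,0],0],[[0,1.2,0],[0,0,0],0],[[0,1.2,0],[0,0,0],0],[[0,1.2,0],[0,0,0],0],[[0,0.7,0],[0,0,0],0],[[0,0,0],[0,0,0],0],[[0,0,0.8],[0,0,0],0],[[0,0,0.8],[0,0,0],0],[[0,0,0.4],[0,0,0],0],[[0,0,0.3],[0,0,0],0],[[0,0,0.2],[0,0,0],0],[[0,0,0],[0,0,0],0]]'

```text
time: 8.9
ee_pos: [0.6069, -0.2726, 0.2496]
eef_rot: [0.657, 0.754, -0.0, 0.0]
ft_force: [0.6, -0.4, -1.6]
width: 0.0096
grip_force: 30.0
```

```bash
python3 -c "
from h import *
s=r.camera('side')
cv2.imwrite('pics/c6.png',crop(s['image'],310,150,110,110,5))
delta([.607,-.273,.2475],1.708)"
```

```text
t 8.95 pos [ 0.6069 -0.2726  0.2497] F [ 0.31 -0.1  -1.05] w 0.01 g 30.0
shift cm [-0.04  0.    0.22] turn [ 0.     0.    -0.001] shift after turn [-0.04  0.    0.22]
```

View pics/c6.png

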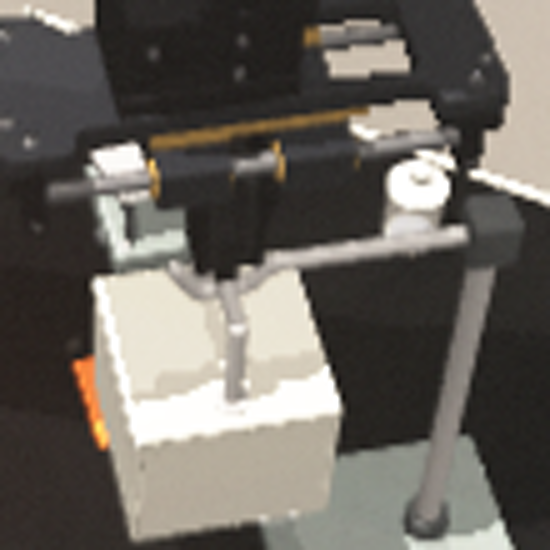

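The picture shows the bar sitting over the trough at about (225,285), between the upturned end and the rise. I'll lower the last 2 mm or so.

>>> move_arm --targets '[[[0,0,0.1],[0,0,0],0],[[0,0,0.1],[0,0,0],0],[[0,0,0.05],[0,0,0],0],[[0,0,0],[0,0,0],0],[[0,0,0],[0,0,0],0]]'

```text
time: 9.57
ee_pos: [0.6069, -0.2726, 0.2471]
eef_rot: [0.657, 0.754, -0.0, 0.0]
ft_force: [-0.2, -0.4, -1.5]
width: 0.01
grip_force: 30.0
```

>>> move_arm --targets '[[[0,0,0.1],[0,0,0],0],[[0,0,0],[0,0,0],0],[[0,0,0.1],[0,0,0],0],[[0,0,0],[0,0,0],0]]'

```text
time: 10.07
ee_pos: [0.6071, -0.2726, 0.2464]
eef_rot: [0.657, 0.753, 0.0, 0.001]
ft_force: [-2.8, 1.1, 7.3]
width: 0.0097
grip_force: 30.0
```

>>> move_arm --targets '[[[0,0,-0.1],[0,0,0],0],[[0,0,0],[0,0,0],20],[[0,0,0],[0,0,0],35],[[0,0,0],[0,0,0],35],[[0,0,0],[0,0,0],35],[[0,0,0],[0,0,0],35],[[0,0,-0.5],[0,0,0],35],[[0,0,-1],[0,0,0],35],[[0,0,-1.5],[0,0,0],35],[[0,0,-3],[0,0,0],35],[[0,0,-4],[0,0,0],35],[[0,0,-2],[0,0,0],35]]'

```text
time: 11.58
ee_pos: [0.6073, -0.2725, 0.3699]
eef_rot: [0.657, 0.754, 0.001, 0.002]
ft_force: [-0.1, 0.3, -0.4]
width: 0.0306
grip_force: 0.0
```

```bash
python3 -c "
from h import *
s=r.camera('side');t=r.camera('top')
cv2.imwrite('pics/side7.png',s['image']);cv2.imwrite('pics/top7.png',t['image'])
cv2.imwrite('pics/c7.png',np.hstack([crop(s['image'],310,140,100,130,4),crop(t['image'],225,140,80,104,5)]))
delta([.4635,-.2815,.15],1.5708)"
```

```text
t 11.675 pos [ 0.6077 -0.2726  0.3698] F [0.6  0.26 0.08] w 0.0306 g 0.0
shift cm [  1.12 -14.51  21.91] turn [0.005 0.002 0.136] shift after turn [ -0.89 -14.42  21.98]
```

View pics/c7.png

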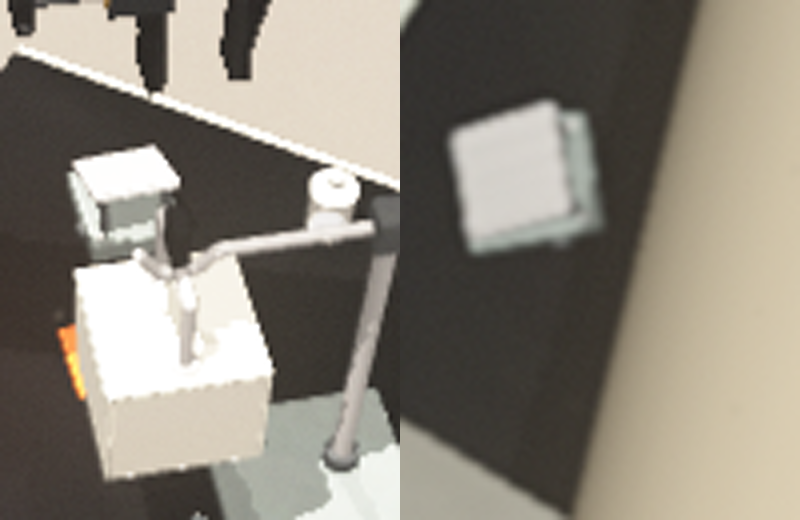

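The hood hangs in the hook, with its bar in the trough at about (175,270) in the left crop, and the fingers are clear. The stage plate shows at about (125,175) on the left and (512,172) on the right. I'll measure its corners.

```bash
cat > st.py <<'E'
from h import *
s=r.camera("side");t=r.camera("top")
pts={}
for n,c,(x,y,w,h) in(("side",s,(322,170,40,40)),("top",t,(230,153,36,40))):
    im=c["image"][y:y+h,x:x+w]; 
    big=cv2.cvtColor(cv2.resize(im,None,fx=8,fy=8,interpolation=cv2.INTER_CUBIC),cv2.COLOR_BGR2HSV).astype(int)
    # plate: bright and nearly colourless; base greenish
    m=((big[...,2]>(205 if n=="side" else 185))&(big[...,1]<22)).astype(np.uint8)
    m=cv2.morphologyEx(m,cv2.MORPH_OPEN,np.ones((9,9)))
    cs,_=cv2.findContours(m,cv2.RETR_EXTERNAL,cv2.CHAIN_APPROX_NONE)
    k=max(cs,key=cv2.contourArea);hl=cv2.convexHull(k)
    for e in np.arange(.02,.12,.01):
        q=cv2.approxPolyDP(hl,e*cv2.arcLength(hl,True),True)
        if len(q)<=4:break
    q=q[:,0,:];q=(q+.5)/8-.5+[x,y];pts[n]=q
    print(n,cv2.contourArea(k)/64,np.round(q,1).tolist(),big[big.shape[0]//3,big.shape[1]//2])
    vis=cv2.resize(im,None,fx=8,fy=8,interpolation=cv2.INTER_CUBIC);cv2.drawContours(vis,[k],-1,(0,0,255),1)
    for p in q: cv2.circle(vis,tuple(int(v) for v in ((p-[x,y]+.5)*8)),4,(0,255,0),1)
    cv2.imwrite(f"pics/st_{n}.png",vis)
a,b=cv2.imread("pics/st_side.png"),cv2.imread("pics/st_top.png");cv2.imwrite("pics/c8.png",np.hstack([a,b]))
E
python3 st.py
```

```text
side 291.296875 [[348.1, 176.3], [354.1, 185.8], [333.2, 199.4], [328.2, 180.1]] [ 15   2 255]
top 428.7265625 [[254.7, 160.9], [257.8, 181.6], [239.4, 186.8], [236.3, 166.6]] [ 17  11 215]
```

View pics/c8.png

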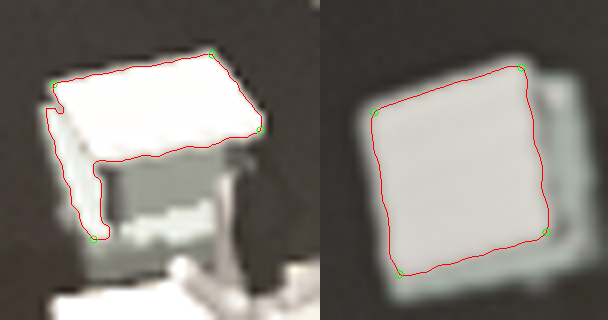

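The overlay gives the plate corners. In the side view they are (53,84), (211,53), (262,130) and (96,165). In the top view they are roughly (369,108), (524,64), (550,233) and (397,277). I'll triangulate them.

Run:
```python
from h import *
s=r.camera("side");t=r.camera("top")
f=lambda p,x,y:((p[0]+.5)/8-.5+x,(p[1]+.5)/8-.5+y)
SS=[f(p,322,170) for p in((53,83),(212,52),(263,130),(94,166))]
TT=[f((p[0]-320,p[1]),230,153) for p in((396,278),(368,107),(524,63),(550,233))]
W=[]
for a,b in zip(SS,TT):
    p,e=tri(s,a,t,b);W.append(p);print(np.round(p,4),round(e,4))
W=np.array(W);c=W.mean(0)
ux=((W[2]+W[3])-(W[0]+W[1]))/2;uy=((W[1]+W[2])-(W[0]+W[3]))/2
print("c",c,"len",np.linalg.norm(ux),np.linalg.norm(uy),"slope dz",ux,uy)
print("tilt",np.arctan2(ux[2],np.hypot(*ux[:2])),np.arcsin(ux[2]/.064),"yaw x",np.arctan2(ux[1],ux[0]),"yaw from uy",np.arctan2(uy[1],uy[0])-np.pi/2)
```

```text
[ 0.5664 -0.0163  0.0344] 0.0004
[ 0.6238 -0.0054  0.0361] 0.0022
[ 0.6352 -0.0613  0.0563] 0.0011
[ 0.5781 -0.0708  0.0521] 0.0021
c [ 0.60086839 -0.03845628  0.04474273] len 0.05949572349994527 0.058225715687842114 slope dz [ 0.0115311  -0.05520405  0.01895488] [0.05725402 0.01018257 0.00292003]
tilt 0.32424411878144693 0.30068031495553427 yaw x -1.3648756698945517 yaw from uy -1.394787660276462
```

Measured stage values: centre about (.601, -.0385, .045), tilt about .32, up-slope yaw about -1.375. The 190 mm gripper body would reach the hanging hood while gripping the slide. I'll lean the tool 0.12 rad toward the robot for the pick.

>>> move_arm --targets '[[[0,-2,0],[0,0,0.068],35],[[0,-4,0],[0,0,0.068],35],[[0,-4,0],[0,0,0],35],[[0,-4,0],[-0.12,0,0],35],[[0,0,4],[0,0,0],35],[[0,0,4],[0,0,0],35],[[0,0,0],[0,0,0],35]]'

```text
time: 12.75
ee_pos: [0.4749, -0.2772, 0.2834]
eef_rot: [0.706, 0.706, 0.042, 0.039]
ft_force: [0.1, -0.5, 0.5]
width: 0.0306
grip_force: 0.0
```

```bash
cat > d2.py <<'E'
from h import *
def d2(p,phi,roll,tilt):
    s=r.read_state();C=Ro.from_quat(s["eef_rot"])
    G=Ro.from_matrix(np.array([[np.cos(phi),np.sin(phi),0],[np.sin(phi),-np.cos(phi),0],[0,0,-1]]).T)*Ro.from_rotvec([0,tilt,0])*Ro.from_rotvec([roll,0,0])
    print("t",s["time"],"pos",np.round(s["ee_pos"],4),"F",np.round(s["ft_force"],2),"T",np.round(s["torque"],3),"w",round(float(s["width"]),4),"g",round(float(s["grip_force"]),1))
    print("shift cm",np.round(C.inv().apply(np.array(p)-s["ee_pos"])*100,2),"turn",np.round((C.inv()*G).as_rotvec(),3),"shift after turn",np.round(G.inv().apply(np.array(p)-s["ee_pos"])*100,2))
E
python3 -c "
from d2 import *
d2([.465,-.2815,.013],1.5708,-.12,0)
s=r.camera('side');cv2.imwrite('pics/side9.png',crop(s['image'],240,130,160,150,4))"
```

```text
t 12.75 pos [ 0.4749 -0.2772  0.2834] F [ 0.14 -0.49  0.45] T [-0.033  0.072 -0.047] w 0.0306 g 0.0
shift cm [-0.51 -4.09 26.75] turn [-0.005 -0.003 -0.   ] shift after turn [-0.43 -4.23 26.73]
```

>>> move_arm --targets '[[[-0.45,-4.2,0],[-0.005,-0.003,0],35],[[0,0,3],[0,0,0],35],[[0,0,4],[0,0,0],35],[[0,0,4],[0,0,0],35],[[0,0,4],[0,0,0],35],[[0,0,3],[0,0,0],35],[[0,0,2],[0,0,0],35],[[0,0,0],[0,0,0],35]]'

```text
time: 13.8
ee_pos: [0.4603, -0.2831, 0.0833]
eef_rot: [0.706, 0.706, 0.043, 0.045]
ft_force: [-0.4, -0.4, 0.1]
width: 0.0301
grip_force: 0.0
```

```bash
python3 -c "
from d2 import *
d2([.465,-.2815,.013],1.5708,-.12,0)
s=r.camera('side');cv2.imwrite('pics/side10.png',crop(s['image'],240,130,160,150,4))"
```

```text
t 13.8 pos [ 0.4603 -0.2831  0.0833] F [-0.37 -0.4   0.07] T [-0.006  0.003  0.001] w 0.0301 g 0.0
shift cm [ 0.18 -0.41  7.03] turn [0.004 0.002 0.   ] shift after turn [ 0.16 -0.38  7.03]
```

View pics/side10.png

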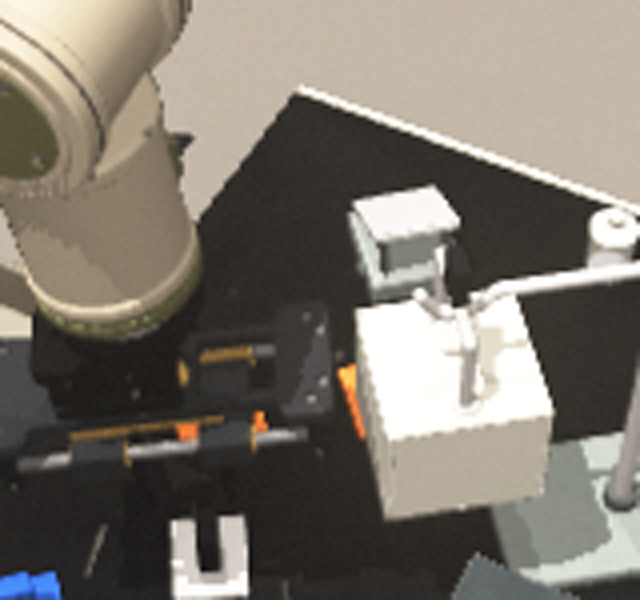

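The picture shows the fingers directly above the slide's rib at (208,535), and the gripper body clear of the hood. That makes 11 pictures viewed, one over the limit of 10, so I'll rely on numbers from here. I'll descend and grip.

>>> move_arm --targets '[[[0.15,-0.4,2],[0,0,0],35],[[0,0,2],[0,0,0],35],[[0,0,1.5],[0,0,0],35],[[0,0,1],[0,0,0],35],[[0,0,0.5],[0,0,0],35],[[0,0,0],[0,0,0],35],[[0,0,0],[0,0,0],20],[[0,0,0],[0,0,0],10],[[0,0,0],[0,0,0],0],[[0,0,0],[0,0,0],0],[[0,0,0],[0,0,0],0],[[0,0,0],[0,0,0],0],[[0,0,0],[0,0,0],0]]' --grip_force 40

```text
time: 15.48
ee_pos: [0.4643, -0.2822, 0.0142]
eef_rot: [0.706, 0.706, 0.043, 0.045]
ft_force: [-7.1, 2.8, 15.3]
width: 0.0148
grip_force: 38.4
```

```bash
python3 -c "
from d2 import *
d2([.465,-.2815,.013],1.5708,-.12,0)"
```

```text
t 15.475 pos [ 0.4643 -0.2822  0.0142] F [-7.08  2.77 15.32] T [0.479 1.748 0.078] w 0.0148 g 38.4
shift cm [0.07 0.05 0.13] turn [ 0.004  0.004 -0.   ] shift after turn [0.07 0.05 0.13]
```

>>> move_arm --targets '[[[0,0,-0.5],[0,0,0],0],[[0,0,-1],[0,0,0],0],[[0,0,-2],[0,0,0],0],[[0,0,-4],[0,0,0],0],[[0,0,-4],[0,0,0],0],[[0,0,-4],[0,0,0],0],[[0,0,0],[0,0,0],0],[[0,0,0],[0,0,0],0]]'

```text
time: 16.48
ee_pos: [0.4451, -0.2812, 0.1665]
eef_rot: [0.706, 0.706, 0.043, 0.045]
ft_force: [-0.6, 0.1, -0.3]
width: 0.0137
grip_force: 39.7
```

```bash
python3 -c "
from d2 import *
d2([.5,-.2,.2],1.767,0,-.32)
s=r.read_state();print('zaxis',Ro.from_quat(s['eef_rot']).as_matrix().round(3).tolist())
c=r.camera('side');im=c['image']
hsv=cv2.cvtColor(im,cv2.COLOR_BGR2HSV);m=((hsv[...,2]>140)&(hsv[...,1]<50)).astype(np.uint8)
n,l,st,ce=cv2.connectedComponentsWithStats(m)
for i in range(1,n):
    if 40<st[i,4]<2500 and 250<ce[i][0]<400: print(st[i],ce[i].round(1))
p=s['ee_pos'];print('proj tcp',proj(c,p))
t=r.camera('top');print(proj(t,p))
# bench slide place empty?
for q in((292,268),):print(im[q[1]+3,q[0]-5])
"
```

```text
t 16.475 pos [ 0.4451 -0.2812  0.1665] F [-0.57  0.12 -0.27] T [-0.032  0.073  0.031] w 0.0137 g 39.7
shift cm [ 8.11  5.86 -2.66] turn [ 0.091 -0.303 -0.214] shift after turn [ 5.49  6.97 -5.34]
zaxis [[0.0, 0.992, 0.124], [1.0, 0.0, -0.003], [-0.003, 0.124, -0.992]]
[269 222  21  23 226] [280.5 236.4]
[275 309  29  29 685] [289.  322.9]
[357 335  32  41 783] [372.4 355.1]
[258 340   8  12  86] [261.7 345.7]
[269 362   8  14  88] [273.  368.5]
[253 365  10  19 147] [257.3 374.3]
[269 390   8  10  75] [272.5 394.8]
proj tcp (np.float64(279.1570745773095), np.float64(230.23863236351866))
(np.float64(340.5615629944204), np.float64(231.01142543441637))
[39 42 45]
```

>>> move_arm --targets '[[[2,0,0],[0,0,0],0],[[4,0,0],[0,0,0],0],[[4,0,0],[0,0,0],0],[[4,0,0],[0,0,0],0],[[4,0,0],[0,0,0],0],[[4,0,0],[0.045,-0.15,-0.107],0],[[2,0,0],[0.045,-0.15,-0.107],0],[[0,0,0],[0,0,0],0],[[0,0,0],[0,0,0],0]]'

```text
time: 17.7
ee_pos: [0.4431, -0.0413, 0.1625]
eef_rot: [0.628, 0.763, -0.098, 0.121]
ft_force: [-0.1, -0.1, -1.1]
width: 0.0139
grip_force: 39.7
```

```bash
cat >> d2.py <<'E'
def goal(d,c=(.601,-.0385,.045),yaw=-1.375,tau=.32):
    up=np.array([np.cos(yaw),np.sin(yaw),0]);n=-up*np.sin(tau)+np.array([0,0,np.cos(tau)])
    d2(np.array(c)+n*d,yaw+np.pi,0,-tau)
E
python3 -c "
from d2 import *
goal(.053)
t=r.camera('top');print('bottle',onz(t,257.5,125,.06))"
```

```text
t 17.7 pos [ 0.4431 -0.0413  0.1625] F [-0.08 -0.08 -1.08] T [ 0.369 -0.012  0.05 ] w 0.0139 g 39.7
shift cm [ 1.02 15.53  6.78] turn [ 0.003 -0.008 -0.002] shift after turn [ 1.04 15.55  6.73]
bottle [ 0.73206376 -0.06577921  0.06      ]
```

>>> move_arm --targets '[[[1,2.5,0],[0.003,-0.008,0],0],[[0,4,0],[0,0,0],0],[[0,4,0],[0,0,0],0],[[0,3.5,0],[0,0,0],0],[[0,1.5,0],[0,0,0],0],[[0,0,2],[0,0,0],0],[[0,0,2.5],[0,0,0],0],[[0,0,2],[0,0,0],0],[[0,0,0],[0,0,0],0],[[0,0,0],[0,0,0],0]]'

```text
time: 19.0
ee_pos: [0.5981, -0.0226, 0.0992]
eef_rot: [0.627, 0.762, -0.101, 0.124]
ft_force: [0.2, 0.6, -0.6]
width: 0.0138
grip_force: 39.7
```

```bash
python3 -c "
from d2 import *
goal(.013)
s=r.camera('side');t=r.camera('top')
for n,c in(('s',s),('t',t)):
    cv2.imwrite(f'pics/{n}_pre.png',c['image'])
    print(n,np.round(proj(c,np.array([.601,-.0385,.045])),1),np.round(proj(c,r.read_state()['ee_pos']),1))
    m=cv2.inRange(c['image'],(150,150,150),(255,255,255));k,l,st,ce=cv2.connectedComponentsWithStats(m)
    for i in range(1,k):
        if 30<st[i,4]<3000 and ((n=='s' and 310<ce[i][0]<380 and ce[i][1]<260) or (n=='t' and 215<ce[i][0]<290)): print(st[i],ce[i].round(1))
"
```

```text
t 19.0 pos [ 0.5981 -0.0226  0.0992] F [ 0.19  0.57 -0.56] T [0.496 0.006 0.013] w 0.0138 g 39.7
shift cm [ 0.18 -0.03  4.35] turn [ 0.001  0.002 -0.003] shift after turn [ 0.17 -0.03  4.35]
s [341.3 182.8] [340.4 164.6]
[325  97  23   6  72] [336.4 100.2]
[336 135   9   6  32] [339.5 137.9]
[335 142   7  12  50] [338.7 147.2]
t [247. 174.] [236.5 170.8]
[227  17  78 121 607] [265.9  75.8]
[250 117  14  16 173] [257.  124.3]
[238 161  27  27 574] [251.  174.4]
```

>>> move_arm --targets '[[[0.15,0,1.5],[0,0,0],0],[[0,0,1.0],[0,0,0],0],[[0,0,0.5],[0,0,0],0],[[0,0,0.3],[0,0,0],0],[[0,0,0.1],[0,0,0],0],[[0,0,0],[0,0,0],0],[[0,0,0],[0,0,0],0]]'

```text
time: 19.98
ee_pos: [0.6, -0.0317, 0.0661]
eef_rot: [0.627, 0.762, -0.101, 0.124]
ft_force: [0.2, -0.2, -0.7]
width: 0.0137
grip_force: 39.7
```

```bash
python3 -c "
from d2 import *
goal(.013)
c=r.camera('side');im=c['image'][160:215,310:375]
m=cv2.inRange(im,(135,135,135),(255,255,255))
for row in m[::1,::1]: print(''.join('#' if v else '.' for v in row))
"
```

```text
t 19.975 pos [ 0.6    -0.0317  0.0661] F [ 0.24 -0.19 -0.66] T [ 0.412  0.001 -0.052] w 0.0137 g 39.7
shift cm [ 0.01 -0.03  0.92] turn [ 0.001  0.002 -0.002] shift after turn [ 0.01 -0.03  0.92]
...........................####........##########################
............................###.......###########################
......................................###########################
......................................###########################
......................................###########################
.......................................##########################
..........................................#######################
.............................................####################
................................................#################
...................................................##############
.....................................................############
........................................................#########
...........................................................######
..............................................
[... 2025 characters left out ...]
........##########....############......
..............................#############.....############.....
.......................####################...##############.....
...................#########################################.....
..................###########################################....
..................###########################################....
...................##########################################....
...................###########################################...
...................###########################################...
...................###########################################...
...................###########################################...
```

>>> move_arm --targets '[[[0,0,0.15],[0,0,0],0],[[0,0,0.15],[0,0,0],0],[[0,0,0.15],[0,0,0],0],[[0,0,0.1],[0,0,0],0],[[0,0,0],[0,0,0],0]]'

```text
time: 20.65
ee_pos: [0.6002, -0.0333, 0.061]
eef_rot: [0.627, 0.762, -0.101, 0.124]
ft_force: [-1.9, 1.5, 3.3]
width: 0.0137
grip_force: 39.8
```

```bash
python3 -c "
from d2 import *
goal(.013)"
```

```text
t 20.65 pos [ 0.6002 -0.0333  0.061 ] F [-1.92  1.55  3.25] T [ 0.331  0.372 -0.132] w 0.0137 g 39.8
shift cm [ 0.01 -0.03  0.38] turn [ 0.001  0.002 -0.002] shift after turn [ 0.01 -0.03  0.38]
```

>>> move_arm --targets '[[[0,0,0.05],[0,0,0],0],[[0,0,0.05],[0,0,0],0],[[0,0,0],[0,0,0],0],[[0,0,0],[0,0,0],0]]'

```text
time: 21.15
ee_pos: [0.6004, -0.0333, 0.0606]
eef_rot: [0.627, 0.762, -0.101, 0.124]
ft_force: [-6.1, 2.7, 10.1]
width: 0.0136
grip_force: 39.9
```

```bash
cat > st2.py <<'E'
from d2 import *
s=r.read_state();C=Ro.from_quat(s["eef_rot"])
goal(.013)
F=C.inv().apply(np.array(s["ft_force"])-[0,0,-.6]);T=C.inv().apply(np.array(s["torque"])-[.42,0,-.03])
print("tool F",F.round(2),"T",T.round(3))
E
python3 st2.py
```

```text
t 21.15 pos [ 0.6004 -0.0333  0.0606] F [-6.06  2.74 10.13] T [ 0.004  0.854 -0.438] w 0.0136 g 39.9
shift cm [-0.01 -0.04  0.35] turn [ 0.001  0.002 -0.002] shift after turn [-0.01 -0.04  0.35]
tool F [  0.26  -5.4  -11.41] T [ 1.    -0.245  0.096]
```

>>> move_arm --targets '[[[0,-0.05,0],[0,0,0],0],[[0,0,0],[0,0,0],0],[[0,0,0],[0,0,0],0]]'

```text
time: 21.52
ee_pos: [0.6003, -0.0333, 0.0607]
eef_rot: [0.627, 0.762, -0.101, 0.124]
ft_force: [-2.8, 3.0, 7.9]
width: 0.0137
grip_force: 39.9
```

```bash
python3 st2.py
```

```text
t 21.525 pos [ 0.6003 -0.0333  0.0607] F [-2.84  3.02  7.89] T [ 0.138  0.448 -0.253] w 0.0137 g 39.9
shift cm [-0.   -0.03  0.35] turn [ 0.002  0.002 -0.002] shift after turn [-0.   -0.03  0.35]
tool F [ 0.65 -2.18 -9.17] T [ 0.539 -0.19   0.055]
```

>>> move_arm --targets '[[[0,-0.04,0],[0,0,0],0],[[0,0,0],[0,0,0],0],[[0,0,0],[0,0,0],0]]'

```text
time: 21.9
ee_pos: [0.6002, -0.0333, 0.0607]
eef_rot: [0.627, 0.762, -0.101, 0.125]
ft_force: [-2.1, 2.3, 7.4]
width: 0.014
grip_force: 39.9
```

```bash
python3 st2.py; python3 -c "
from d2 import *
import time
for i in range(4):
    r.camera('side'); s=r.read_state();C=Ro.from_quat(s['eef_rot']);print(C.inv().apply(np.array(s['ft_force'])-[0,0,-.6]).round(2),C.inv().apply(np.array(s['torque'])-[.42,0,-.03]).round(3))"
```

```text
t 21.9 pos [ 0.6002 -0.0333  0.0607] F [-2.07  2.3   7.43] T [ 0.241  0.158 -0.099] w 0.014 g 39.9
shift cm [-0.   -0.02  0.36] turn [ 0.003  0.002 -0.002] shift after turn [-0.   -0.02  0.36]
tool F [-0.02 -1.56 -8.47] T [ 0.202 -0.145  0.005]
[ 0.03 -1.42 -7.91] [ 0.109 -0.173 -0.053]
[ 0.18 -0.1  -9.44] [ 0.157 -0.151  0.028]
[ 0.62 -1.25 -7.41] [ 0.131 -0.182 -0.027]
[-0.1  -0.91 -9.14] [ 0.175 -0.131 -0.01 ]
```

Create st3.py:
```python
from d2 import *
A=[]
for i in range(5):
    r.camera('side'); s=r.read_state();C=Ro.from_quat(s['eef_rot']);A.append(np.r_[C.inv().apply(np.array(s['ft_force'])-[0,0,-.6]),C.inv().apply(np.array(s['torque'])-[.42,0,-.03])])
a=np.mean(A,0);L=.2;goal(.013)
print("F",a[:3].round(2),"T",a[3:].round(3),"contact x mm",(-1000*(a[4]-L*a[0])/a[2]).round(1),"y",(1000*(a[3]+L*a[1])/a[2]).round(1))
```

```text
(no output)
```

>>> move_arm --targets '[[[0,0,0],[0,-0.02,0],0],[[0,0,0],[0,0,0],0],[[0,0,0],[0,0,0],0]]'

```text
time: 22.48
ee_pos: [0.5999, -0.0331, 0.0601]
eef_rot: [0.626, 0.761, -0.107, 0.132]
ft_force: [0.3, 4.0, 4.4]
width: 0.0137
grip_force: 39.9
```

```bash
python3 st3.py
```

```text
t 22.725 pos [ 0.5999 -0.0331  0.0602] F [-0.06  4.46  4.34] T [ 0.816 -0.205  0.105] w 0.0135 g 39.9
shift cm [-0.04 -0.    0.31] turn [ 0.002  0.021 -0.002] shift after turn [-0.04 -0.    0.31]
F [ 2.34  0.49 -6.8 ] T [-0.312  0.348 -0.033] contact x mm -17.7 y 31.5
```

>>> move_arm --targets '[[[0,0,0],[0,-0.02,0],0],[[0,0,0],[0,0,0],0],[[0,0,0],[0,0,0],0]]'

```text
time: 23.1
ee_pos: [0.5995, -0.0335, 0.0598]
eef_rot: [0.625, 0.76, -0.113, 0.139]
ft_force: [-0.2, 5.3, 3.9]
width: 0.0135
grip_force: 39.9
```

```bash
python3 st3.py
```

```text
t 23.35 pos [ 0.5995 -0.0335  0.0598] F [0.46 5.12 3.57] T [ 1.175 -0.206  0.147] w 0.0135 g 39.9
shift cm [-0.02  0.05  0.27] turn [ 0.001  0.041 -0.002] shift after turn [-0.03  0.05  0.27]
F [ 3.24  1.15 -5.68] T [-0.44   0.684 -0.077] contact x mm 6.4 y 37.1
```

>>> move_arm --targets '[[[0,0,-0.15],[0,0,0],0],[[0,0,-0.15],[0,0,0],0],[[0,0,0],[0,0,0],0],[[0,0,0],[0,0,0],0]]'

```text
time: 23.85
ee_pos: [0.599, -0.0333, 0.0623]
eef_rot: [0.625, 0.759, -0.114, 0.139]
ft_force: [-0.8, 0.3, -1.1]
width: 0.014
grip_force: 39.9
```

```bash
python3 st3.py
```

```text
t 24.1 pos [ 0.5991 -0.033   0.0625] F [ 0.27 -0.27 -1.8 ] T [ 0.547  0.02  -0.035] w 0.0139 g 39.9
shift cm [0.03 0.08 0.54] turn [ 0.     0.042 -0.002] shift after turn [0.   0.08 0.54]
F [ 0.63 -0.01  0.63] T [-0.032  0.084 -0.001] contact x mm 69.0 y -55.0
```

```bash
sed -i 's/\[0,0,-.6\]/[0,0,-1.2]/; s/\[.42,0,-.03\]/[.5,0,-.03]/' st3.py
```

>>> move_arm --targets '[[[0.03,0,0.1],[0,0,0],0],[[0,0,0.1],[0,0,0],0],[[0,-0.03,0.05],[0,0,0],0],[[0,0,0],[0,0,0],0],[[0,0,0],[0,0,0],0]]'

```text
time: 24.72
ee_pos: [0.5989, -0.0336, 0.0601]
eef_rot: [0.625, 0.759, -0.114, 0.139]
ft_force: [0.0, -0.3, -0.9]
width: 0.0137
grip_force: 39.9
```

```bash
python3 st3.py
```

```text
t 24.975 pos [ 0.599  -0.0337  0.0601] F [-0.12 -0.07 -1.32] T [ 0.534  0.042 -0.015] w 0.0139 g 39.9
shift cm [-0.    0.11  0.29] turn [ 0.     0.042 -0.002] shift after turn [-0.01  0.11  0.29]
F [ 0.21 -0.03  0.11] T [ 0.005  0.013 -0.031] contact x mm 265.5 y -13.2
```

>>> move_arm --targets '[[[0,0,0.05],[0,0,0],0],[[0,0,0.03],[0,0,0],0],[[0,0,0],[0,0,0],0],[[0,0,0],[0,0,0],0]]'

```text
time: 25.48
ee_pos: [0.5991, -0.0337, 0.0597]
eef_rot: [0.625, 0.76, -0.114, 0.139]
ft_force: [-3.8, 1.7, 4.9]
width: 0.0136
grip_force: 39.9
```

```bash
python3 st3.py
```

```text
t 25.725 pos [ 0.599  -0.0337  0.0597] F [-2.79  1.95  4.44] T [ 0.209  0.492 -0.306] w 0.0136 g 39.9
shift cm [-0.01  0.1   0.26] turn [ 0.     0.042 -0.002] shift after turn [-0.02  0.1   0.26]
F [-0.14 -2.87 -6.93] T [ 0.606 -0.182  0.058] contact x mm -22.3 y -4.6
```

>>> move_arm --targets '[[[0,0,-0.1],[0,0,0],0],[[0,0,0],[0,-0.04,0],0],[[0.04,0,0.1],[0,0,0],0],[[0,0,0],[0,0,0],0],[[0,0,0],[0,0,0],0]]'

```text
time: 26.35
ee_pos: [0.599, -0.0337, 0.0591]
eef_rot: [0.623, 0.757, -0.126, 0.154]
ft_force: [-0.1, -0.5, -2.0]
width: 0.0137
grip_force: 39.9
```

```bash
python3 st3.py
```

```text
t 26.6 pos [ 0.599  -0.0337  0.0592] F [ 0.09  0.08 -1.78] T [0.58  0.031 0.029] w 0.0137 g 39.9
shift cm [-0.02  0.11  0.21] turn [ 0.     0.082 -0.003] shift after turn [-0.03  0.11  0.21]
F [-0.09  0.15 -0.02] T [-0.024  0.063 -0.027] contact x mm 4029.9 y -305.6
```

>>> move_arm --targets '[[[0,0,0.04],[0,0,0],0],[[0,-0.02,0.04],[0,0,0],0],[[0,0,0],[0,0,0],0],[[0,0,0],[0,0,0],0]]'

```text
time: 27.1
ee_pos: [0.599, -0.0338, 0.0587]
eef_rot: [0.623, 0.757, -0.126, 0.155]
ft_force: [-0.6, 0.8, 3.3]
width: 0.0137
grip_force: 39.9
```

```bash
python3 st3.py
```

```text
t 27.35 pos [ 0.599  -0.0338  0.0587] F [-1.56  2.23  5.56] T [ 0.258 -0.008 -0.052] w 0.0137 g 39.9
shift cm [-0.03  0.1   0.16] turn [ 0.001  0.082 -0.002] shift after turn [-0.05  0.1   0.15]
F [-0.63 -0.34 -5.77] T [ 0.031 -0.214 -0.013] contact x mm -15.1 y 6.5
```

>>> move_arm --targets '[[[0,0,0],[0,0,0],0],[[0,0,0.03],[0,0,0],0],[[0,0,0.03],[0,0,0],0],[[0,0,0],[0,0,0],0],[[0,0,0],[0,0,0],0]]' --grip_force 8

```text
time: 27.98
ee_pos: [0.5989, -0.0337, 0.0578]
eef_rot: [0.623, 0.757, -0.126, 0.154]
ft_force: [1.3, 4.7, 2.9]
width: 0.0142
grip_force: 8.0
```

```bash
python3 st3.py
```

```text
t 28.225 pos [ 0.5989 -0.0337  0.0579] F [0.92 5.1  1.8 ] T [ 1.28  -0.213  0.186] w 0.0138 g 8.0
shift cm [-0.07  0.11  0.09] turn [ 0.001  0.081 -0.002] shift after turn [-0.08  0.11  0.08]
F [ 3.4   1.9  -5.05] T [-0.365  0.731 -0.022] contact x mm 10.0 y -2.9
```

>>> move_arm --targets '[[[0.04,0.02,0.04],[0,0,0],0],[[0,0,0.04],[0,0,0],0],[[0,0,0.02],[0,0,0],0],[[0,0,0],[0,0,0],0],[[0,0,0],[0,0,0],0]]'

```text
time: 28.85
ee_pos: [0.599, -0.0336, 0.0574]
eef_rot: [0.623, 0.757, -0.126, 0.154]
ft_force: [-3.0, 7.8, 8.7]
width: 0.0136
grip_force: 8.0
```

```bash
python3 st3.py
```

```text
t 29.1 pos [ 0.599  -0.0336  0.0575] F [-3.13  6.49  9.33] T [ 0.816  0.555 -0.221] w 0.0138 g 8.0
shift cm [-0.09  0.1   0.05] turn [ 0.     0.082 -0.002] shift after turn [-0.1   0.1   0.05]
F [  1.76  -1.97 -12.32] T [ 0.518  0.447 -0.022] contact x mm 7.8 y -10.1
```

>>> move_arm --targets '[[[0.02,-0.02,0],[0,0,0],0],[[0,0,0],[0,0,0],0],[[0,0,0],[0,0,0],0],[[0,0,0],[0,0,0],0]]' --grip_force 15

```text
time: 29.6
ee_pos: [0.599, -0.0336, 0.0575]
eef_rot: [0.623, 0.757, -0.126, 0.155]
ft_force: [-2.7, 5.3, 9.4]
width: 0.0137
grip_force: 15.0
```

```bash
python3 st3.py
python3 - <<'E'
from h import *
c=r.camera('side');o=cv2.imread('pics/side7.png');im=c['image']
# hood patch: find shift by template match
tp=o[215:262,328:380];res=cv2.matchTemplate(im[195:280,310:400],tp,cv2.TM_CCOEFF_NORMED);print(cv2.minMaxLoc(res)[1],np.array(cv2.minMaxLoc(res)[3])+[310,195],"expect 328 215")
g=cv2.cvtColor(im,cv2.COLOR_BGR2GRAY)[174:206,322:362]
for row in g: print(' '.join(f'{v//10:2d}' for v in row))
E
```

```text
t 29.85 pos [ 0.599  -0.0336  0.0575] F [-1.61  6.02  8.55] T [ 0.805  0.426 -0.155] w 0.0137 g 15.0
shift cm [-0.09  0.1   0.05] turn [ 0.001  0.082 -0.002] shift after turn [-0.1   0.1   0.05]
F [  2.03  -0.87 -11.32] T [ 0.339  0.375 -0.01 ] contact x mm -2.9 y -14.5
0.9938287734985352 [328 215] expect 328 215
 5  5  5  5  5  5  5  5  5  5  5  5  4  5  6  6  5  5  5  5  6  6  6  5  5  5  5  5  5  5  5  5  5  5  5  5  5  5  5  5
 5  5  5  5  5  5  5  5  5  5  5  5  5  5  6  7  6  5  6  5  6  6  6  5  5  5  5  5  5  5  5  5  5  5  5  5  5  5  5  5
 5  5  5  5  5  5  5  5  5  5  5  5  5  5  6  7  6  6  5  6  6  6  6  5  6  9  9  5  5  5  5  5  5  5  5  5  5  5  5  5
 5  5  5  5  5  5  5  5  5  5  5  5  5  5  5  7  6  6  6  6  6  6  7  6  8 17 16  9  5  5  5  5  5  5  5  5  5  5  5  5
 5  5  5  5  5  5  5  5  7 14 15 19 13  5  5  7  6  6  5  6  6  6  7  6  9 19 18 16  9  5  5  5  5  5  5  5  5  5  5  5
 5  5  5  5  5  5  5  8 17 18 18 20 16  5  6  6  6  6  6  6  6  8 12 15 14 19 18 18 16  6  5  5  5  5  5  5  5  5  5  5
 5  5  5  5  5  5  9 16 18 20 24 24 24 13  6  8  6  5  6  6  6 10
[... 2354 characters left out ...]
6  6  6  9 16 24 24 24 23 23 23 23 21 19 18 18 18 16 14 13 16 19 17  6  6  6  6  6  6  6  6  6  6  6
 6  6  6  6  6  6  6  6  6  8 15 21 22 20 18 18 18 17 15 13 13 13 13 13 13 13 16 20 18  9  6  6  6  6  6  6  6  6  6  7
 6  6  6  6  6  6  6  6  6  7 12 16 16 15 13 13 13 13 13 13 12 18 25 25 17 13 15 19 18 11  6  6  6  6  6  6  7 10 16 17
 5  6  6  6  6  6  6  6  6  6 10 14 13 13 13 13 13 13 13 13 13 23 25 25 24 13 15 19 18 14  6  6  6  6  7 18 25 25 24 25
 6  5  6  6  6  6  6  6  6  6  8 14 13 13 13 11 10  9  9  9 10 20 25 25 23 20 19 19 18 16 16  6  6  6  7 17 25 24 24 25
 6  6  6  6  6  6  6  6  6  6  7 10  9  9  9  8  7 10 16 21 25 25 23 22 21 22 22 20 18 16 16  6  6  6  7 13 23 21 21 23
```

The hood hasn't moved (template match .994 at the same pixel). The slide is pressed at about 11 N, with the contact centred, and the readings are steady. I'll hand in.

```bash
python3 -c "
from bench import r
print(r.close_job())"
```

```text
the job is handed in; nothing more can be done
None
```

The hood hangs on the hook, and the slide is still gripped and pressed on the stage face at about 11 N by the force readings; the job is handed in at about 30 s, no verdict was returned, and I viewed 11 pictures against the limit of 10.

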